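Eject a moulded test bar, lay it on the balance, reset the mould

TASK

Push the red-handled lever of the aluminium mould all the way over, away from its starting lean, so that the ejector lifts the blue test bar out of the cavity, then take the bar and lay it flat and gently (do not drop it) on the middle of the yellow balance's round pan and let go. Afterwards push the lever all the way back to where it started so the mould is ready for the next bar, and leave the other things on the bench where they are.

Things in the scene. Friction and masses are not known exactly. Their poses are not given: they have to be found in the camera images.
- mould: Aluminium mould block fixed to the bench, 190 (x) x 90 (y) x 40 mm high, with an open dog-bone cavity 16 mm deep along its x, centred in its top face. Origin: centre of the underside; z up. The ejector lever stands beside its -y side, 75 mm from its centre line. Position, yaw (up to 17 degrees, x roughly away from the robot) and side of the bench vary.
- specimen: Blue plastic dog-bone bar, 130 mm long (its x), 14 thick (z); ends 35 long, 26 wide (y); waist 44 long, 14 wide; 20 mm wide shoulders between. 55 to 100 g. Origin: its middle. Starts in the cavity along the mould's x, top face 2 mm below the mould's top, 2 mm clearance, so not grippable; with the lever fully over it stays raised 12 mm above the mould's top and can be gripped across the waist.
- lever (a joint): Ejector lever. 0 rad = start, leaning 0.5 rad towards the mould's -x (the robot), bar down; 1.0 rad = fully over, leaning 0.5 rad towards the mould's +x, bar raised 14 mm; stops at both ends, lift in proportion. Turns about the mould's y through (30, -75, 25) mm in the mould's frame. Stiff (about 2 N at the handle), stays where left.
- lever_grip (a point): Centre of the red crossbar on top of the lever: the bar lies along the mould's y, 60 mm long over its round ends, 16 mm thick, on a 10 mm round steel stem 110 mm long from the pivot to this point. It is about 122 mm above the bench at either end of the swing, 135 mm halfway.
- balance: Yellow bench balance with a black base, fixed to the bench, 190 (x) x 180 (y) mm, housing 54 mm high, display on its -x side (towards the robot). Origin: centre of the underside; z up. Position, yaw and side of the bench vary.
- pan (a point): Centre of the upper face of the balance's round steel pan, 130 mm across, 70 mm above the bench. The pan does not move.
- old_specimen: A white test bar of the same shape lying on the bench between mould and balance; bystander. Origin: its middle.
- vial_a: Clear vial with red cap and yellow label, 36 mm across, 75 mm high, standing; bystander. Origin: centre of its underside.
- vial_b: Clear vial with red cap and white label, same size; bystander. Origin: centre of its underside.
- pipette_pot: White open pot, 100 mm across, 130 mm high; bystander. Origin: centre of its underside.
- wash_bottle: White bottle with red cap, 70 mm across, 170 mm high; bystander. Origin: centre of its underside.
- caddy: White open plastic caddy, 110 x 150 x 70 mm; bystander. Origin: centre of its underside.
- dropper: Small amber bottle, 48 mm across, 100 mm high, standing in the caddy; bystander. Origin: centre of its underside.
- cream_pot: White lidded pot, 68 mm across, 85 mm high; bystander. Origin: centre of its underside.
- spatula: Lab spatula 200 mm long, lying on the bench far to one side; bystander. Origin: on its underside.
Mind the look-alikes: they are no part of the job. What is shaped like the mould but brown or purple is not meant. There is more than one size of the specimen; the job needs the smaller.

How it is judged:
By the outcome, as a careful person would: the job done as asked, in the order asked, and still so for the second after the job is handed in, with the robot touching nothing.
It also fails if it takes over 70 s, if anything falls off the work surface, if the arm or the gripper's body presses on something with over 40 N, if the wrist force passes 120 N, or if a joint passes its speed limit or range.

ROBOT

A 7-joint arm with a two-finger parallel gripper is mounted at the origin on the work surface. World frame = base frame: x ahead of the robot, y to its left, z up, the work surface at z = 0. Lengths are in m, angles in degrees, forces in N, time in s.
With the tool pointing down it reaches from about 0.375 to 0.925 m from the base axis. Payload 3.1 kg.
Tool frame: the origin (TCP) lies at the very end of the fingers, on their centre line; the grasp point (between the pads) lies 19 mm behind it; z points along the fingers, y is the line along which they close (so a half turn about z gives the same grasp; the last joint's range is limited). The gripper opens to 85 mm and grips with 20 to 120 N. Pads are 22 mm wide; open, the fingers measure 114 mm over their backs; the gripper's body (76 mm by 85 mm) begins 54 mm behind the grasp point. The pads swing forward as they close: fully open they stand 13 mm farther back than shut.
Start: joints at [-74.989, 21.939, 2.515, 91.553, -1.026, 66.532, -2.859], TCP at [0.229, 0.608, 0.231] pointing down, gripper open.
Joint ranges: [-149.38, 149.38], [-23.57, 123.04], [-84.95, 90], [0, 143.3], [-89.99, 269.99], [3.08, 112.72], [-163.45, 163.45]. Speed limits (degrees/s): [159.86, 159.86, 180, 180, 180, 180, 180].

INTERFACE

Orientations are given as a 3x3 rotation matrix whose columns are the frame's x, y, z axes.
In Python, from bench import robot gives the robot as it stands.
- The arm moves only by the shell command python3 -m jog 'ROWS' [OPENING] [FORCE]. ROWS is JSON, a list of rows, each an object with "offset": the shift along the world's x, y, z in cm, a list of three; "twist": the turn about the world's z in degrees. A call has 1 to 5 rows; each row shifts and turns the commanded pose from where the row before left it; what a row does not reach is not made up. A row lasts 1/10 s, in which the tool goes at most 50 mm and 8.59 degrees, less where a joint would pass 70% of its speed; a pose out of reach is approached as far as the arm can. A call with a gripper value outside its range is refused whole. OPENING is the finger opening in cm, from 0 to 8.54, set as the call begins (- or left out, the last holds). The fingers move at their own pace and stop on an object; FORCE is the grip in N (left out, the last holds). Time passes only in rows, so rows that do not move let the fingers close. It gives the time, the measured TCP pose, the force, the opening and the grip force at its end, in the units of the state.
- robot.get_obs(): the state, without advancing time (a new reading comes with each control period).
- robot.read_camera(name): name is "scene" or "top" or "wrist"; returns (picture, depth): 420x560x3 uint8, blue, green, red; 420x560 float32, m along the optical axis (not along the pixel's ray), 0 where there is no reading.
- robot.camera_model(name): a dict with "fx", "fy", "cx", "cy" (pixels), "k1" (the pictures are not rectified: a ray, as slopes to the right and down, at radius r is drawn at 1 + k1 r^2 times it, then the intrinsics apply), "cam_to_world" (4x4, takes a point from camera to world coordinates). Camera axes: x right, y down, z forward; pixel columns grow to the right and rows downward; lengths in m; the calibration is good to about 2 mm. A picture is of the moment at which its call begins: read the wrist's pose just before it. camera_model takes no time and is no camera call; for the wrist camera it gives the pose at the moment of the call.
- robot.hand_in(): hands the job in; it is judged then, once.
Trained networks look in the newest picture that a camera, given by its name, has taken for a name from the list of things; names that differ only in an ending like _2 or _b are one class to them, and where a whole thing is asked for, a point or a joint stands for the part that bears it (a point fixed in the world has none). Each returns a list of dicts, best first, with "confidence" (0 to 1); they miss things now and then, are a little off and sometimes report something else, mostly with a low value. They report only what shows in the picture. A call takes as long as a camera call. They do not tell look-alikes from the thing itself.
- robot.masks_of(label, camera): "mask" (420x560 bool, what is visible of it) and "point" ([column, row] in pixels, amid what is visible of it).
- robot.mark_of(label, camera): "point" ([column, row] in pixels: a listed point, or the origin of a listed thing).
The state is a dict: "clock": time; "joint_positions": joint angles; "dq": joint speeds; "effort": joint torques, N m; "tool_pos": TCP position; "eef_rot": TCP orientation; "force": force on the tool from outside, world axes, zero at the start; "wrist_torque": the same for the moment, N m; "width": finger opening in m; "grip_force": force on a finger pad.
Only numpy, scipy, OpenCV 4.12 (cv2) and the standard library are available. Lean on these libraries where they do the work, as an engineer would, in place of code of your own. Each camera call takes 0.05 s, during which the arm holds its last target. There are 200 camera calls.

## Working session

There is one attempt and no reset: what is moved stays moved. The work goes in short steps, Python scripts to look and compute and a shell command to move; the robot and the scene stay as the last step left them, time stands still between calls to the robot, and variables do not carry over. Pictures are saved under pics/ and viewed, at most 10 in all, crops included, and the job is handed in when it is done.

```bash
mkdir -p pics; ls; cat > h.py <<'E'
import numpy as np, cv2
from bench import robot
def world(cam,uv,z=None,depth=None,m=None):
    m=m or robot.camera_model(cam)
    K=np.array([[m['fx'],0,m['cx']],[0,m['fy'],m['cy']],[0,0,1.]])
    p=cv2.undistortPoints(np.array(uv,float).reshape(-1,1,2),K,np.array([m['k1'],0,0,0.])).reshape(-1,2)
    T=np.array(m['cam_to_world']); d=np.c_[p,np.ones(len(p))]
    if depth is not None: return (d*np.array(depth).reshape(-1,1))@T[:3,:3].T+T[:3,3]
    w=d@T[:3,:3].T; return T[:3,3]+w*((z-T[2,3])/w[:,2:])
E
python3 - <<'E'
from h import *
ims=[]
for c in ['top','scene']:
    im,d=robot.read_camera(c); cv2.imwrite(f'pics/{c}0.png',im); np.save(f'{c}0.npy',d)
    for l in ['mould','specimen','lever_grip','balance','pan','old_specimen']:
        for r in robot.mark_of(l,c):
            p=r['point'];i,j=int(p[1]),int(p[0])
            print(c,l,round(r['confidence'],2),np.round(p,1), world(c,[p],depth=[d[i,j]]).round(3) if 0<=i<420 and 0<=j<560 else '')
o=robot.get_obs();print(o['clock'],o['tool_pos'],o['eef_rot'])
E
```

```text
pics
top mould 0.89 [173.3 317.1] [[0.255 0.284 0.038]]
top mould 0.75 [350.4 305.7] [[ 0.272 -0.219  0.022]]
top mould 0.6 [337.5 218.4] [[ 0.522 -0.189  0.04 ]]
top mould 0.49 [271. 252.] [[0.432 0.004 0.015]]
top specimen 0.95 [337.6 217.5] [[ 0.524 -0.189  0.041]]
top specimen 0.58 [435.2 274. ] [[ 0.352 -0.474  0.019]]
top lever_grip 0.78 [386.9 316.2] [[ 0.252 -0.298  0.113]]
top lever_grip 0.72 [188.2 334.8] [[0.223 0.223 0.127]]
top lever_grip 0.56 [369. 223.] [[ 0.499 -0.257  0.132]]
top lever_grip 0.38 [411.8 164.8] [[ 0.664 -0.4    0.084]]
top balance 0.61 [202.8 219. ] [[0.528 0.191 0.069]]
top balance 0.32 [122.  249.3] [[0.45  0.44  0.017]]
top pan 0.76 [198.7 207.3] [[0.56  0.202 0.072]]
top old_specimen 0.67 [270.8 252.6] [[0.43  0.005 0.013]]
top old_specimen 0.34 [132.8 165. ] [[0.673 0.37  0.129]]
scene mould 0.8 [170.6 206.6] [[ 0.288 -0.219  0.023]]
scene mould 0.68 [225.6 261.5] [[ 0.545 -0.197  0.03 ]]
scene mould 0.57 [304.  141.2] [[0.304 0.264 0.039]]
scene mould 0.4 [177.7 356.8] [[ 0.709 -0.424  0.059]]
scene specimen 0.74 [ 97.3 266.4] [[ 0.352 -0.47   0.015]]
scene specimen 0.55 [226.1 255.7] [[ 0.533 -0.188  0.034]]
scene lever_grip 0.77 [191.9 235.4] [[ 0.494 -0.253  0.128]]
scene lever_grip 0.77 [130.1 182.5] [[ 0.101 -0.265 -0.003]]
scene lever_grip 0.52 [282.4 112.9] [[0.236 0.223 0.128]]
scene balance 0.94 [337.1 203.1] [[0.589 0.142 0.071]]
scene pan 0.78 [347.6 188.1] [[0.562 0.208 0.068]]
scene old_specimen 0.89 [264.8 205.3] [[0.436 0.007 0.013]]
0.7 [0.2288566  0.60840899 0.23131836] [[-9.35977749e-01  3.52059160e-01  2.95694221e-05]
 [ 3.52059161e-01  9.35977746e-01  7.18345907e-05]
 [-2.38629538e-06  7.76457645e-05 -9.99999997e-01]]
```

View pics/top0.png

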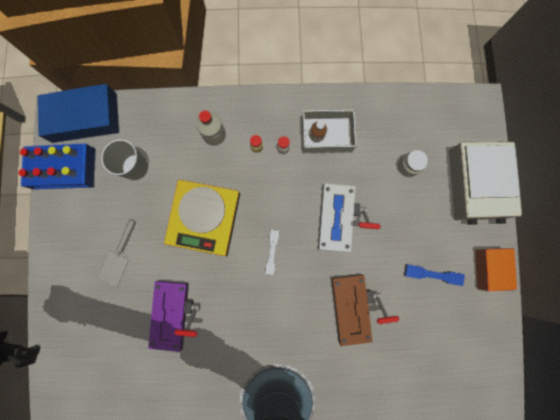

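View pics/scene0.png

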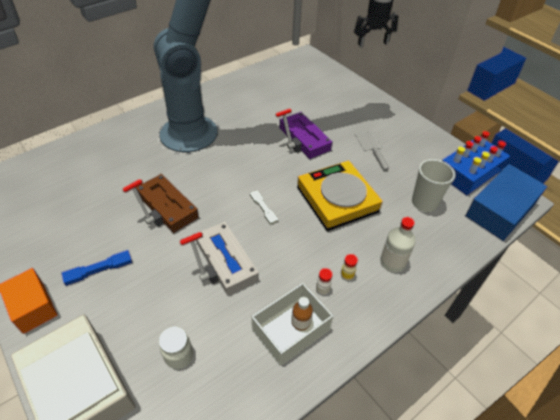

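The top view shows the aluminium mould at about (338,217) with its red handle at (369,225), and the balance pan at (201,209). The brown and purple moulds and the large blue bar at (435,274) are decoys. Next I'll refine the poses.

```bash
python3 - <<'E'
from h import *
for c,(mx,my) in {'top':(338,217),'scene':(226,258)}.items():
    im,d=robot.read_camera(c); hsv=cv2.cvtColor(im,cv2.COLOR_BGR2HSV).astype(int)
    H,S,V=hsv[...,0],hsv[...,1],hsv[...,2]
    yy,xx=np.mgrid[:420,:560]
    # specimen
    b=(H>100)&(H<130)&(S>120)&(abs(xx-mx)<35)&(abs(yy-my)<40)
    w=world(c,np.argwhere(b)[:,::-1],z=0.038)[:,:2]
    r=cv2.minAreaRect(w.astype(np.float32)); u=np.linalg.svd(w-w.mean(0),full_matrices=False)[2][0]
    print(c,'spec',len(w),w.mean(0).round(4),r,np.degrees(np.arctan2(u[1],u[0])))
    # handle
    hp=(369,225) if c=='top' else (192,238)
    b=((H<8)|(H>172))&(S>130)&(abs(xx-hp[0])<20)&(abs(yy-hp[1])<15)
    w=world(c,np.argwhere(b)[:,::-1],z=0.124)[:,:2]
    print('handle',len(w),w.mean(0).round(4),cv2.minAreaRect(w.astype(np.float32)))
    # mould top via depth
    P=world(c,np.c_[xx.ravel(),yy.ravel()],depth=d.ravel()).reshape(420,560,3)
    b=(abs(P[...,2]-0.04)<.006)&(abs(xx-mx)<45)&(abs(yy-my)<55)
    w=P[b][:,:2].astype(np.float32); w=w[np.linalg.norm(w-np.median(w,0),axis=1)<.115]
    print('mouldtop',len(w),np.median(P[b][:,2]),cv2.minAreaRect(w))
    pp=(201,209) if c=='top' else (347,188)
    b=(abs(P[...,2]-0.07)<.006)&(S<70)&(abs(xx-pp[0])<45)&(abs(yy-pp[1])<40)
    w=P[b]; print('pan',len(w),w.mean(0).round(4),cv2.minEnclosingCircle(w[:,:2].astype(np.float32)))
    for l,pt in [('mould',None),('pan',None)]:
        for r in robot.masks_of(l,c)[:4]:
            q=np.argwhere(r['mask'])[:,::-1]
            if np.linalg.norm(np.array(r['point'])-(mx,my))<20:
                print('mask',l,r['confidence'],cv2.minAreaRect(world(c,q,z=.04)[:,:2].astype(np.float32)))
E
```

```text
top spec 299 [ 0.5249 -0.1875] ((0.5256297588348389, -0.1876843124628067), (0.02403878979384899, 0.12707802653312683), 83.63362884521484) 173.37784562535882
handle 100 [ 0.4937 -0.2592] ((0.49321117997169495, -0.2586881220340729), (0.053759828209877014, 0.013299955986440182), 88.30371856689453)
mouldtop 2068 0.04003215906251123 ((0.5239356160163879, -0.2065279483795166), (0.1285514235496521, 0.19041676819324493), 83.29609680175781)
pan 1596 [0.5546 0.1948 0.0702] ((0.5540676116943359, 0.19499531388282776), 0.06414267420768738)
mask mould 0.69 ((0.5228936672210693, -0.22279885411262512), (0.1746300905942917, 0.19380268454551697), 83.81095123291016)
scene spec 320 [ 0.5281 -0.1863] ((0.5258666276931763, -0.18587921559810638), (0.025013035163283348, 0.1258455365896225), 83.24333190917969) -6.713914984491338
handle 118 [ 0.4963 -0.2582] ((0.49686098098754883, -0.25812938809394836), (0.05499532073736191, 0.0167936310172081), 83.79194641113281)
mouldtop 2157 0.03915507636063792 ((0.5247077345848083, -0.20614418387413025), (0.13128158450126648, 0.19304203987121582), 82.81698608398438)
pan 1155 [0.5588 0.1936 0.0695] ((0.5569518804550171, 0.19606508314609528), 0.06668378412723541)
mask mould 0.58 ((0.5334615707397461, -0.21015101671218872), (0.13753992319107056, 0.21705351769924164), 83.31507110595703)
```

```bash
python3 -m jog '[{"offset":[4,-3,0],"twist":2.8},{"offset":[4,-3,0],"twist":2.8},{"offset":[4,-3,0],"twist":2.8},{"offset":[4,-3,0],"twist":2.8},{"offset":[4,-3,0],"twist":2.7}]' 0 40
python3 -m jog '[{"offset":[2,-4.5,0]},{"offset":[2,-4.5,0]},{"offset":[2,-4.5,0]},{"offset":[2,-4.5,0]},{"offset":[2,-4.5,0]}]'
python3 -m jog '[{"offset":[0,-4.5,0]},{"offset":[0,-4.5,0]},{"offset":[0,-4.5,0]},{"offset":[0,-4.5,0]},{"offset":[0,-4.5,0]}]'
python3 -m jog '[{"offset":[-1.5,-4.5,0]},{"offset":[-1.5,-4.5,0]},{"offset":[-1.5,-4.5,0]},{"offset":[-1.5,-4.5,0]},{"offset":[0,0,0]}]'
```

```text
clock: 1.5
tool_pos: [0.4303, 0.4571, 0.2315]
eef_rot: [[-0.993, 0.115, 0.0], [0.115, 0.993, 0.0], [-0.0, 0.001, -1.0]]
force: [0.5, 0.5, -0.1]
width: 0.0124
grip_force: 0.0validation failed for argument at $[0]...
validation failed for argument at $[0]...
validation failed for argument at $[0]...
```

```bash
python3 -m jog '[{"offset":[2,-4.5,0],"twist":0},{"offset":[2,-4.5,0],"twist":0},{"offset":[2,-4.5,0],"twist":0},{"offset":[2,-4.5,0],"twist":0},{"offset":[2,-4.5,0],"twist":0}]'
python3 -m jog '[{"offset":[0,-4.5,0],"twist":0},{"offset":[0,-4.5,0],"twist":0},{"offset":[0,-4.5,0],"twist":0},{"offset":[0,-4.5,0],"twist":0},{"offset":[0,-4.5,0],"twist":0}]'
python3 -m jog '[{"offset":[-1.6,-4.5,0],"twist":0},{"offset":[-1.6,-4.5,0],"twist":0},{"offset":[-1.6,-4.5,0],"twist":0},{"offset":[-1.6,-4.5,0],"twist":0},{"offset":[0,-3.8,0],"twist":0}]'
```

```text
clock: 2.0
tool_pos: [0.5295, 0.2315, 0.2316]
eef_rot: [[-0.993, 0.117, 0.001], [0.117, 0.993, 0.0], [-0.001, 0.001, -1.0]]
force: [1.1, 0.3, -0.3]
width: 0.0002
grip_force: 0.0
clock: 2.5
tool_pos: [0.5287, 0.0066, 0.2316]
eef_rot: [[-0.993, 0.117, 0.001], [0.117, 0.993, 0.0], [-0.001, 0.0, -1.0]]
force: [1.2, 0.4, 0.7]
width: -0.0002
grip_force: 0.0
clock: 3.0
tool_pos: [0.4622, -0.2126, 0.2315]
eef_rot: [[-0.993, 0.12, -0.0], [0.12, 0.993, 0.001], [0.0, 0.001, -1.0]]
force: [1.4, -0.6, -0.5]
width: 0.0002
grip_force: 0.0
```

```bash
python3 -m jog '[{"offset":[-0.3,-4.2,0],"twist":0},{"offset":[0,0,-4],"twist":0},{"offset":[0,0,-4],"twist":0},{"offset":[0,0,-4.1],"twist":0},{"offset":[0,0,0],"twist":0}]'
python3 -m jog '[{"offset":[1.5,-0.2,0.2],"twist":0},{"offset":[1.5,-0.2,0.3],"twist":0},{"offset":[1.5,-0.15,0.3],"twist":0},{"offset":[1.5,-0.2,0.2],"twist":0},{"offset":[1.5,-0.15,0],"twist":0}]'
```

```text
clock: 3.5
tool_pos: [0.4569, -0.2491, 0.1051]
eef_rot: [[-0.993, 0.117, -0.012], [0.117, 0.993, 0.004], [0.013, 0.002, -1.0]]
force: [-0.4, 0.8, -0.4]
width: 0.0001
grip_force: 0.0
clock: 4.0
tool_pos: [0.5373, -0.2615, 0.1233]
eef_rot: [[-0.993, 0.117, 0.001], [0.117, 0.993, -0.0], [-0.001, -0.0, -1.0]]
force: [-3.6, 0.7, 2.4]
width: 0.0001
grip_force: 1.4
```

```bash
python3 -m jog '[{"offset":[1.2,-0.15,-0.1],"twist":0},{"offset":[1.2,-0.15,-0.3],"twist":0},{"offset":[1,-0.1,-0.3],"twist":0},{"offset":[0.6,-0.1,-0.2],"twist":0},{"offset":[0,0,0],"twist":0}]'
python3 -m jog '[{"offset":[0.3,0,0],"twist":0},{"offset":[0.2,0,0],"twist":0},{"offset":[0,0,0],"twist":0}]'
python3 - <<'E'
from h import *
c='top';im,d=robot.read_camera(c);cv2.imwrite('pics/t1.png',cv2.resize(im[150:280,260:460],(800,520)))
E
```

```text
clock: 4.5
tool_pos: [0.5781, -0.2655, 0.1109]
eef_rot: [[-0.993, 0.116, 0.001], [0.116, 0.993, -0.0], [-0.001, -0.0, -1.0]]
force: [-0.1, 0.3, 0.2]
width: 0.0001
grip_force: 0.0
clock: 4.8
tool_pos: [0.579, -0.2655, 0.1104]
eef_rot: [[-0.993, 0.118, -0.006], [0.118, 0.993, 0.002], [0.006, 0.001, -1.0]]
force: [-5.2, -0.6, 1.5]
width: -0.0
grip_force: 2.7
```

View pics/t1.png

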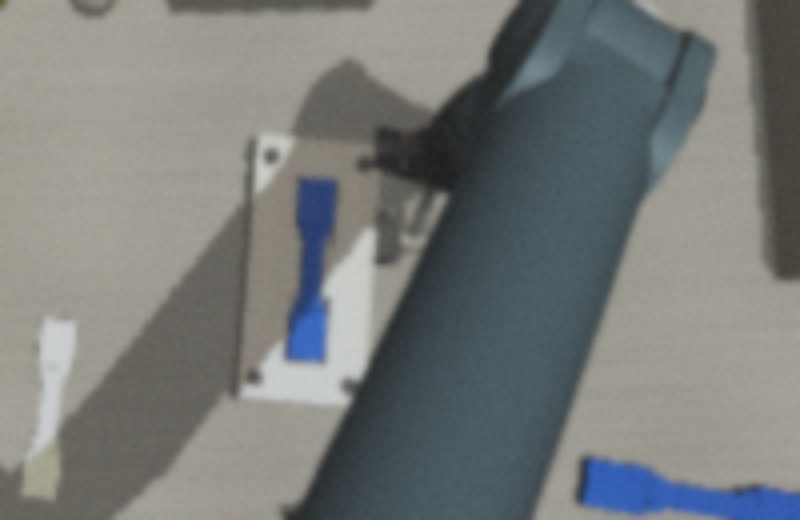

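The crop shows the bar lying in the mould at about (310,270), with the handle hidden by the arm. I'll push a little harder to confirm the stop, then check the bar's height.

```bash
python3 -m jog '[{"offset":[0.3,0,0],"twist":0},{"offset":[0.3,0,0],"twist":0},{"offset":[0,0,0],"twist":0}]'
cat > spec.py <<'E'
from h import *
def spec(z0=None,box=None,c='top'):
    im,d=robot.read_camera(c); hsv=cv2.cvtColor(im,cv2.COLOR_BGR2HSV).astype(int)
    yy,xx=np.mgrid[:420,:560]; x0,x1,y0,y1=box
    b=(hsv[...,0]>100)&(hsv[...,0]<130)&(hsv[...,1]>120)&(xx>x0)&(xx<x1)&(yy>y0)&(yy<y1)
    e=cv2.erode(b.astype(np.uint8),np.ones((3,3)))>0
    uv=np.argwhere(e)[:,::-1]; P=world(c,uv,depth=d[e])
    z=np.median(P[:,2]); uv=np.argwhere(b)[:,::-1]; w=world(c,uv,z=z0 or z)[:,:2]
    u=np.linalg.svd(w-w.mean(0),full_matrices=False)[2][0]
    print(c,'n',len(w),'z med',z.round(4),np.percentile(P[:,2],[10,90]).round(4),'mean',w.mean(0).round(4),'rect',cv2.minAreaRect(w.astype(np.float32)),'ang',np.degrees(np.arctan2(u[1],u[0])).round(1))
E
python3 -c "
from spec import *
spec(box=(310,365,180,260)); spec(box=(190,262,215,300),c='scene')"
```

```text
clock: 5.15
tool_pos: [0.5796, -0.2657, 0.1101]
eef_rot: [[-0.993, 0.12, -0.016], [0.12, 0.993, 0.005], [0.017, 0.003, -1.0]]
force: [-14.2, 3.0, 10.2]
width: -0.0004
grip_force: 8.6
top n 279 z med 0.0525 [0.0498 0.0551] mean [ 0.5218 -0.1863] rect ((0.5244303941726685, -0.18596157431602478), (0.02331165410578251, 0.12568171322345734), 83.90232849121094) ang 173.4
scene n 216 z med 0.0515 [0.0491 0.0539] mean [ 0.5585 -0.1917] rect ((0.5479652881622314, -0.2033511996269226), (0.10089331865310669, 0.0633515790104866), 22.841651916503906) ang -3.4
```

```bash
python3 -m jog '[{"offset":[-2.5,0.3,0],"twist":0},{"offset":[-1,0.1,2],"twist":0},{"offset":[0,2,4],"twist":0},{"offset":[-2,3,0],"twist":0},{"offset":[0,2,0],"twist":0}]' 4
python3 -m jog '[{"offset":[0,0,0],"twist":0},{"offset":[0,0,0],"twist":0}]'
```

```text
clock: 5.75
tool_pos: [0.5324, -0.1904, 0.1726]
eef_rot: [[-0.993, 0.118, 0.003], [0.118, 0.993, 0.002], [-0.003, 0.002, -1.0]]
force: [0.4, -0.4, -0.7]
width: 0.04
grip_force: 0.0
clock: 5.95
tool_pos: [0.5336, -0.1912, 0.1715]
eef_rot: [[-0.993, 0.115, 0.002], [0.115, 0.993, -0.0], [-0.002, -0.0, -1.0]]
force: [-0.2, -0.3, 0.1]
width: 0.0401
grip_force: 0.0
```

```bash
python3 -c "
from spec import *
spec(box=(0,560,0,420),c='wrist'); spec(box=(310,365,180,260))
for r in robot.mark_of('specimen','wrist'): print(r, world('wrist',[r['point']],z=.05))
cv2.imwrite('pics/w1.png',robot.read_camera('wrist')[0])"
```

```text
wrist n 8952 z med 0.0519 [0.0166 0.0532] mean [ 0.5624 -0.2321] rect ((0.5813162922859192, -0.19786757230758667), (0.6106896996498108, 0.40022650361061096), 83.29297637939453) ang 34.7
top n 201 z med 0.0524 [0.0495 0.055 ] mean [ 0.5042 -0.184 ] rect ((0.5249016284942627, -0.18536823987960815), (0.025765324011445045, 0.1258387565612793), 86.08934020996094) ang 174.8
{'point': [288.0, 195.2], 'confidence': 0.98} [[ 0.52606484 -0.18633093  0.05      ]]
```

View pics/w1.png

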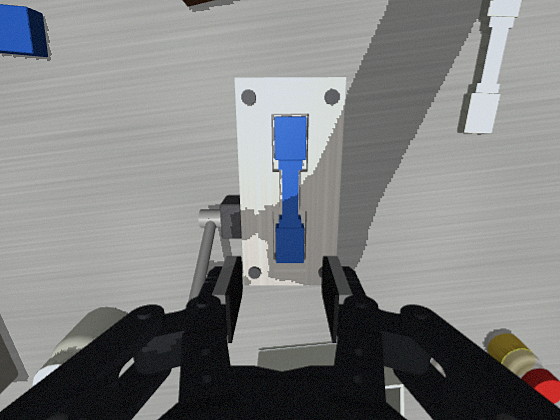

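The wrist view shows the raised bar at (289,190), in line with the fingers. Its centre is (0.526, -0.1865), top at 0.052.

```bash
python3 -m jog '[{"offset":[-0.8,0.5,-3],"twist":0},{"offset":[0,0,-4],"twist":0},{"offset":[0,0,-4],"twist":0},{"offset":[0,0,-1.5],"twist":0},{"offset":[0,0,0],"twist":0}]'
python3 -m jog '[{"offset":[0,0,0],"twist":0}]'
```

```text
clock: 6.65
tool_pos: [0.5225, -0.1868, 0.0439]
eef_rot: [[-0.993, 0.118, -0.006], [0.118, 0.993, 0.0], [0.006, -0.0, -1.0]]
force: [-0.6, -0.5, 0.5]
width: 0.0405
grip_force: 0.0
clock: 6.75
tool_pos: [0.5258, -0.1878, 0.0472]
eef_rot: [[-0.993, 0.118, 0.001], [0.118, 0.993, -0.001], [-0.002, -0.001, -1.0]]
force: [0.4, 0.0, 0.4]
width: 0.0398
grip_force: 0.0
```

```bash
python3 -m jog '[{"offset":[0,0.1,-0.4],"twist":0},{"offset":[0,0,0],"twist":0},{"offset":[0,0,0],"twist":0}]'
python3 -m jog '[{"offset":[0,0,0],"twist":0},{"offset":[0,0,0],"twist":0},{"offset":[0,0,0],"twist":0},{"offset":[0,0,0],"twist":0},{"offset":[0,0,0],"twist":0}]' 0 40
```

```text
clock: 7.05
tool_pos: [0.5258, -0.1857, 0.0434]
eef_rot: [[-0.993, 0.117, 0.002], [0.117, 0.993, -0.0], [-0.002, 0.0, -1.0]]
force: [-0.2, 0.2, -0.3]
width: 0.0403
grip_force: 0.0
clock: 7.55
tool_pos: [0.5253, -0.1856, 0.0429]
eef_rot: [[-0.993, 0.117, 0.001], [0.117, 0.993, 0.0], [-0.001, 0.0, -1.0]]
force: [-1.0, 0.4, 6.2]
width: 0.0124
grip_force: 42.5
```

```bash
python3 -m jog '[{"offset":[0,0,1],"twist":0},{"offset":[0,0,2],"twist":0},{"offset":[0,0,3],"twist":0},{"offset":[0,0,3],"twist":0},{"offset":[0,0,2],"twist":0}]'
python3 -m jog '[{"offset":[0,0,1],"twist":0},{"offset":[0,0,0],"twist":0},{"offset":[0,0,0],"twist":0}]'
python3 -c "
from h import *
o=robot.get_obs();print(o['tool_pos'],o['eef_rot'])
im,d=robot.read_camera('wrist');cv2.imwrite('pics/w2.png',im)
im,d=robot.read_camera('scene');cv2.imwrite('pics/s2.png',im[150:360,90:370].repeat(2,0).repeat(2,1))"
```

```text
clock: 8.05
tool_pos: [0.5253, -0.1862, 0.1543]
eef_rot: [[-0.993, 0.117, 0.002], [0.117, 0.993, -0.001], [-0.002, -0.001, -1.0]]
force: [0.9, -0.8, -0.8]
width: 0.0124
grip_force: 41.8
clock: 8.35
tool_pos: [0.524, -0.1852, 0.1613]
eef_rot: [[-0.993, 0.117, -0.002], [0.117, 0.993, 0.0], [0.002, 0.0, -1.0]]
force: [-0.8, 0.5, -1.3]
width: 0.0123
grip_force: 41.8
[ 0.52403033 -0.18521367  0.16132254] [[-9.93165554e-01  1.16702186e-01 -1.66810080e-03]
 [ 1.16701625e-01  9.93166927e-01  4.30098181e-04]
 [ 1.70689595e-03  2.32488624e-04 -9.99998516e-01]]
```

View pics/w2.png

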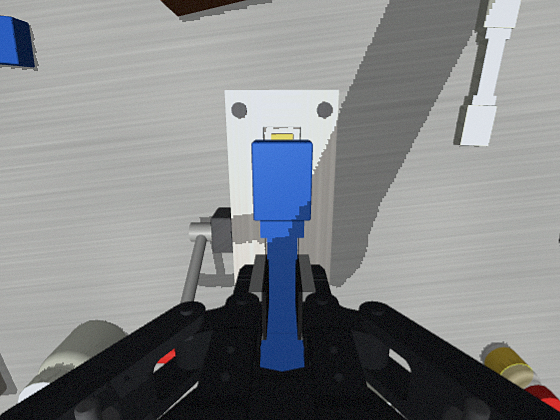

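View pics/s2.png

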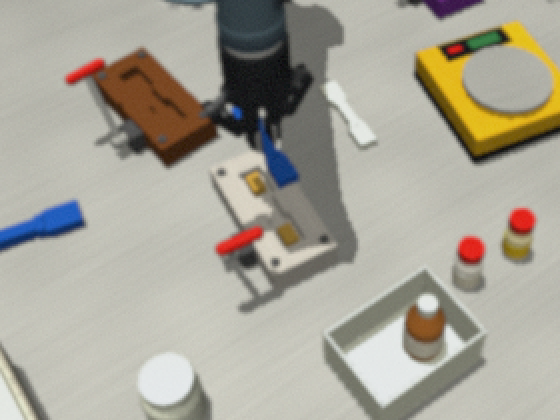

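The bar is held (wrist view, end at (282,180)) and the lever is still over. I'll measure the bar's tilt in the grip.

```bash
cat > tilt.py <<'E'
from h import *
def tilt():
  o=robot.get_obs(); R=np.array(o['eef_rot']); t=np.array(o['tool_pos'])
  for c,(x0,x1,y0,y1) in {'wrist':(235,330,100,380),'scene':(190,262,190,250)}.items():
    m=robot.camera_model(c); im,d=robot.read_camera(c); hsv=cv2.cvtColor(im,cv2.COLOR_BGR2HSV).astype(int)
    yy,xx=np.mgrid[:420,:560]
    b=(hsv[...,0]>100)&(hsv[...,0]<130)&(hsv[...,1]>120)&(d>0)&(xx>x0)&(xx<x1)&(yy>y0)&(yy<y1)
    b=cv2.erode(b.astype(np.uint8),np.ones((3,3)))>0
    P=world(c,np.argwhere(b)[:,::-1],depth=d[b],m=m)
    L=(P-t)@R  # tool frame: x ~ -mould x, z down
    for a in np.arange(-.08,.08,.01):
        s=(L[:,0]>=a)&(L[:,0]<a+.01)
        if s.sum()>3: print(c,round(a+.005,3),s.sum(),'z',np.percentile(L[s,2],[5,50,95]).round(4),'y',np.percentile(L[s,1],[2,98]).round(4))
E
python3 -c "
from tilt import *
tilt()"
```

```text
wrist -0.055 170 z [-0.0102 -0.0094 -0.0084] y [-0.0095  0.0115]
wrist -0.045 631 z [-0.0103 -0.0095 -0.0087] y [-0.01    0.0114]
wrist -0.035 536 z [-0.0103 -0.0095 -0.0087] y [-0.0089  0.0104]
wrist -0.025 458 z [-0.0104 -0.0096 -0.0086] y [-0.006   0.0075]
wrist -0.015 453 z [-0.0106 -0.0095 -0.0087] y [-0.0051  0.0068]
wrist -0.005 436 z [-0.0105 -0.0096 -0.0087] y [-0.0049  0.0067]
wrist 0.005 457 z [-0.0106 -0.0096 -0.0087] y [-0.0049  0.0065]
wrist 0.015 521 z [-0.0106 -0.0096 -0.0087] y [-0.0052  0.0069]
wrist 0.025 800 z [-0.0106 -0.0096 -0.0085] y [-0.0083  0.0096]
wrist 0.035 1087 z [-0.0106 -0.0096 -0.0086] y [-0.0109  0.0125]
wrist 0.045 1205 z [-0.0107 -0.0096 -0.0087] y [-0.0111  0.0126]
wrist 0.055 1277 z [-0.0106 -0.0096 -0.0086] y [-0.0111  0.0125]
wrist 0.065 665 z [-0.0107 -0.0096 -0.0085] y [-0.011   0.0125]
scene -0.065 26 z [-0.0106 -0.0079 -0.0053] y [-0.0103  0.0075]
scene -0.055 30 z [-0.0107 -0.0088 -0.0068] y [-0.011   0.0073]
scene -0.045 28 z [-0.0116 -0.0086 -0.0064] y [-0.0102  0.0072]
scene -0.035 15 z [-0.0101 -0.009  -0.0074] y [-0.0023  0.0063]
scene -0.025 11 z [-0.0106 -0.0082 -0.0067] y [-0.0053  0.0035]
scene -0.015 9 z [-0.0096 -0.0084 -0.0061] y [-0.004   0.0022]
scene -0.005 11 z [-0.0483 -0.009  -0.0071] y [-0.0229  0.0049]
scene 0.005 8 z [-0.0622 -0.0097 -0.0072] y [-0.0211  0.0061]
scene 0.055 6 z [-0.0107 -0.0092 -0.0077] y [-0.0099 -0.0065]
```

The bar sits level, centred in the grip, with its underside 4.4 mm below the TCP. I'll carry it to the pan at (0.556, 0.196).

```bash
python3 -m jog '[{"offset":[0.3,2,0],"twist":0},{"offset":[0.3,4,0],"twist":0},{"offset":[0.4,4.5,0],"twist":0},{"offset":[0.4,4.5,0],"twist":0},{"offset":[0.3,4.5,0],"twist":0}]'
python3 -m jog '[{"offset":[0.4,4.5,0],"twist":0},{"offset":[0.4,4.5,0],"twist":0},{"offset":[0.3,4.5,0],"twist":0},{"offset":[0.3,3,0],"twist":0},{"offset":[0.1,2,-1],"twist":0}]'
python3 -m jog '[{"offset":[0,0,-3],"twist":0},{"offset":[0,0,-2],"twist":0},{"offset":[0,0,-1],"twist":0},{"offset":[0,0,0],"twist":0},{"offset":[0,0,0],"twist":0}]'
python3 -c "
from h import *
for c in ['top','scene']:
    im,d=robot.read_camera(c);o=robot.get_obs()
    for r in robot.mark_of('pan',c): print(c,r['confidence'],world(c,[r['point']],z=.07).round(4))
    if c=='top':
        hsv=cv2.cvtColor(im,cv2.COLOR_BGR2HSV).astype(int);yy,xx=np.mgrid[:420,:560]
        y=(hsv[...,0]>18)&(hsv[...,0]<34)&(hsv[...,1]>150)&(xx<250)&(xx>155)&(yy>170)&(yy<265)
        print(cv2.minAreaRect(world(c,np.argwhere(y)[:,::-1],z=.054)[:,:2].astype(np.float32)))
print(o['tool_pos'])
"
```

```text
clock: 9.05
tool_pos: [0.5414, 0.0109, 0.1616]
eef_rot: [[-0.993, 0.118, -0.001], [0.118, 0.993, -0.0], [0.001, -0.0, -1.0]]
force: [1.2, 0.2, -1.0]
width: 0.0127
grip_force: 41.8
clock: 9.55
tool_pos: [0.5574, 0.1987, 0.1525]
eef_rot: [[-0.994, 0.113, 0.002], [0.113, 0.994, 0.002], [-0.002, 0.002, -1.0]]
force: [0.1, -0.8, -0.7]
width: 0.0128
grip_force: 41.8
clock: 10.05
tool_pos: [0.5573, 0.1935, 0.0924]
eef_rot: [[-0.993, 0.118, 0.0], [0.118, 0.993, -0.0], [-0.0, -0.0, -1.0]]
force: [0.7, -0.9, -0.4]
width: 0.0127
grip_force: 41.8
top 0.56 [[0.5568 0.1964 0.07  ]]
((0.5286876559257507, 0.17033272981643677), (0.12468747049570084, 0.1861112415790558), 77.92782592773438)
scene 0.72 [[0.5643 0.1996 0.07  ]]
[0.55811373 0.19439122 0.09366472]
```

```bash
python3 -m jog '[{"offset":[0,0.2,-0.7],"twist":0},{"offset":[0,0,-0.5],"twist":0},{"offset":[0,0,-0.3],"twist":0},{"offset":[0,0,0],"twist":0},{"offset":[0,0,0],"twist":0}]'
python3 -m jog '[{"offset":[0,0,-0.1],"twist":0},{"offset":[0,0,-0.1],"twist":0},{"offset":[0,0,0],"twist":0},{"offset":[0,0,0],"twist":0}]'
```

```text
clock: 10.75
tool_pos: [0.5567, 0.1963, 0.077]
eef_rot: [[-0.993, 0.117, -0.0], [0.117, 0.993, -0.0], [0.0, -0.0, -1.0]]
force: [-0.6, 0.6, -0.4]
width: 0.0125
grip_force: 41.8
clock: 11.15
tool_pos: [0.5568, 0.1964, 0.0753]
eef_rot: [[-0.993, 0.117, -0.0], [0.117, 0.993, 0.0], [0.0, 0.0, -1.0]]
force: [1.7, 0.0, -0.5]
width: 0.0124
grip_force: 41.8
```

```bash
python3 -m jog '[{"offset":[0,0,-0.1],"twist":0},{"offset":[0,0,0],"twist":0},{"offset":[0,0,0],"twist":0}]'
python3 -m jog '[{"offset":[0,0,-0.05],"twist":0},{"offset":[0,0,0],"twist":0},{"offset":[0,0,0],"twist":0}]'
```

```text
clock: 11.45
tool_pos: [0.557, 0.1965, 0.0749]
eef_rot: [[-0.993, 0.117, 0.0], [0.117, 0.993, 0.0], [-0.0, 0.0, -1.0]]
force: [-1.2, -0.9, 4.5]
width: 0.0126
grip_force: 42.4
clock: 11.75
tool_pos: [0.557, 0.1965, 0.0749]
eef_rot: [[-0.993, 0.117, -0.0], [0.117, 0.993, 0.0], [0.0, 0.0, -1.0]]
force: [-3.6, -1.1, 8.0]
width: 0.0127
grip_force: 42.8
```

```bash
python3 -m jog '[{"offset":[0,0,0.1],"twist":0},{"offset":[0,0,0],"twist":0},{"offset":[0,0,0],"twist":0},{"offset":[0,0,0],"twist":0}]' 4
python3 -m jog '[{"offset":[0,0,2],"twist":0},{"offset":[0,0,3],"twist":0},{"offset":[0,0,4],"twist":0},{"offset":[0,0,3],"twist":0},{"offset":[0,0,0],"twist":0}]'
python3 -c "
from h import *
im,d=robot.read_camera('wrist');cv2.imwrite('pics/w3.png',im)
print(robot.get_obs()['tool_pos'])
for r in robot.mark_of('specimen','wrist'): print(r, world('wrist',[r['point']],z=.077))
from spec import *
spec(box=(310,440,180,350),z0=.084,c='scene')
"
```

```text
clock: 12.15
tool_pos: [0.5567, 0.1963, 0.0744]
eef_rot: [[-0.993, 0.117, -0.0], [0.117, 0.993, -0.0], [0.0, -0.0, -1.0]]
force: [0.6, -0.1, 0.2]
width: 0.04
grip_force: 0.0
clock: 12.65
tool_pos: [0.5607, 0.1976, 0.2003]
eef_rot: [[-0.993, 0.117, 0.01], [0.117, 0.993, 0.005], [-0.009, 0.006, -1.0]]
force: [0.2, -0.0, 0.2]
width: 0.0398
grip_force: 0.0
[0.55887767 0.19702111 0.19756426]
scene n 216 z med 0.084 [0.0811 0.0856] mean [0.5846 0.188 ] rect ((0.5779769420623779, 0.18890607357025146), (0.028728162869811058, 0.10009618103504181), 84.4416275024414) ang -4.7
```

View pics/w3.png

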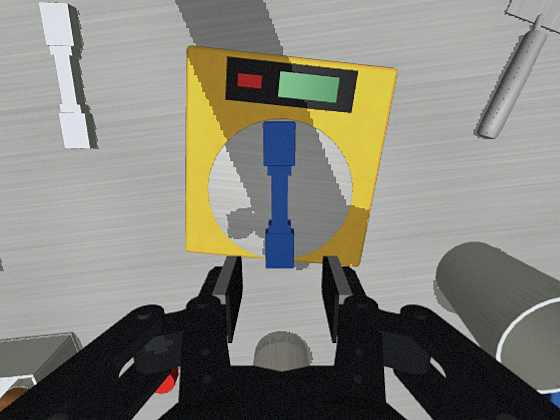

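The bar lies flat on the pan (bar centre about (279,195), pan centre about (280,189)). I'll check the centring numerically.

```bash
python3 -c "
from spec import *
spec(box=(240,320,100,290),z0=.084,c='wrist')
im=cv2.imread('pics/w3.png')
print(world('wrist',[[208,189],[352,189]],z=.07).round(4))
m=robot.camera_model('wrist'); im,d=robot.read_camera('wrist')
yy,xx=np.mgrid[:420,:560];P=world('wrist',np.c_[xx.ravel(),yy.ravel()],depth=d.ravel(),m=m)
s=(abs(P[:,2]-.07)<.004)&(yy.ravel()<255)&(np.hypot(P[:,0]-.557,P[:,1]-.196)<.1)
h=P[s][:,:2].astype(np.float32);print(s.sum(),P[s][:,2].mean(),cv2.minEnclosingCircle(h))
q=cv2.convexHull(h)[:,0];q=np.c_[q];A=np.c_[2*q,np.ones(len(q))];print(np.linalg.lstsq(A,(q**2).sum(1),rcond=None)[0][:2])
"
```

```text
wrist n 3755 z med 0.0837 [0.0828 0.0846] mean [0.5499 0.1976] rect ((0.5519965291023254, 0.1894107460975647), (0.053004488348960876, 0.15808863937854767), 81.12487030029297) ang -6.5
[[0.5352 0.1344 0.07  ]
 [0.5497 0.2589 0.07  ]]
12390 0.0705043213502734 ((0.5546902418136597, 0.19793696701526642), 0.06493248045444489)
[0.55448562 0.19801691]
```

Bar and pan centres agree within about 3 mm. Now I'll push the lever back from its far side.

```bash
python3 -m jog '[{"offset":[0.7,-4.6,0],"twist":0},{"offset":[0.7,-4.6,0],"twist":0},{"offset":[0.7,-4.6,0],"twist":0},{"offset":[0.7,-4.6,0],"twist":0},{"offset":[0.7,-4.6,0],"twist":0}]' 0
python3 -m jog '[{"offset":[0.8,-4.6,0],"twist":0},{"offset":[0.8,-4.6,0],"twist":0},{"offset":[0.8,-4.6,0],"twist":0},{"offset":[0.8,-4.6,0],"twist":0},{"offset":[0.8,-4.6,0],"twist":0}]'
python3 -m jog '[{"offset":[0,-1.0,0],"twist":0},{"offset":[0,0,0],"twist":0},{"offset":[0,0,0],"twist":0}]'
python3 -c "
from h import *
c='scene';im,d=robot.read_camera(c);hsv=cv2.cvtColor(im,cv2.COLOR_BGR2HSV).astype(int)
H,S=hsv[...,0],hsv[...,1];yy,xx=np.mgrid[:420,:560]
b=((H<8)|(H>172))&(S>130)&(abs(xx-215)<30)&(abs(yy-268)<25)
print(b.sum(),cv2.minAreaRect(world(c,np.argwhere(b)[:,::-1],z=.124)[:,:2].astype(np.float32)))"
```

```text
clock: 13.4
tool_pos: [0.5907, -0.0353, 0.193]
eef_rot: [[-0.993, 0.117, -0.003], [0.117, 0.993, -0.0], [0.003, -0.001, -1.0]]
force: [1.3, 0.6, 0.7]
width: -0.0001
grip_force: 0.0
clock: 13.9
tool_pos: [0.631, -0.2648, 0.1925]
eef_rot: [[-0.993, 0.117, -0.003], [0.117, 0.993, 0.001], [0.003, 0.001, -1.0]]
force: [0.4, 0.6, -0.4]
width: -0.0001
grip_force: 0.0
clock: 14.2
tool_pos: [0.6315, -0.2716, 0.1931]
eef_rot: [[-0.993, 0.116, -0.002], [0.116, 0.993, 0.002], [0.003, 0.002, -1.0]]
force: [-0.5, 0.2, -0.7]
width: 0.0001
grip_force: 0.0
149 ((0.6007248163223267, -0.27094581723213196), (0.054723553359508514, 0.019299473613500595), 88.42564392089844)
```

Handle is at (0.600, -0.271), as expected.

```bash
python3 -m jog '[{"offset":[0.3,-0.2,-2],"twist":0},{"offset":[0,0,-3],"twist":0},{"offset":[0,0,-3.1],"twist":0},{"offset":[0,0,0],"twist":0},{"offset":[0,0,0],"twist":0}]'
python3 -m jog '[{"offset":[-1.5,0.2,0],"twist":0},{"offset":[-1.5,0.2,0.3],"twist":0},{"offset":[-1.5,0.15,0.4],"twist":0},{"offset":[-1.5,0.2,0.3],"twist":0},{"offset":[-1.5,0.15,0],"twist":0}]'
python3 -m jog '[{"offset":[-1.2,0.15,-0.2],"twist":0},{"offset":[-1.2,0.15,-0.3],"twist":0},{"offset":[-1,0.1,-0.3],"twist":0},{"offset":[-0.6,0.1,-0.2],"twist":0},{"offset":[0,0,0],"twist":0}]'
```

```text
clock: 14.75
tool_pos: [0.6345, -0.2736, 0.1123]
eef_rot: [[-0.993, 0.115, -0.003], [0.115, 0.993, 0.001], [0.003, 0.001, -1.0]]
force: [0.5, 0.2, 0.2]
width: 0.0002
grip_force: 0.0
clock: 15.25
tool_pos: [0.5651, -0.2675, 0.129]
eef_rot: [[-0.993, 0.115, 0.013], [0.115, 0.993, -0.004], [-0.013, -0.002, -1.0]]
force: [2.7, -0.1, 2.1]
width: 0.0
grip_force: 1.3
clock: 15.75
tool_pos: [0.5194, -0.2619, 0.1144]
eef_rot: [[-0.993, 0.117, 0.001], [0.117, 0.993, -0.0], [-0.001, -0.0, -1.0]]
force: [0.1, -1.0, 1.3]
width: 0.0002
grip_force: 0.4
```

```bash
python3 -m jog '[{"offset":[-0.4,0,-0.1],"twist":0},{"offset":[-0.3,0,0],"twist":0},{"offset":[0,0,0],"twist":0}]'
python3 -m jog '[{"offset":[-0.4,0,0],"twist":0},{"offset":[-0.3,0,0],"twist":0},{"offset":[0,0,0],"twist":0}]'
```

```text
clock: 16.05
tool_pos: [0.5132, -0.2614, 0.1126]
eef_rot: [[-0.993, 0.117, 0.001], [0.117, 0.993, 0.0], [-0.001, 0.0, -1.0]]
force: [2.1, -0.4, -0.7]
width: 0.0
grip_force: 0.9
clock: 16.35
tool_pos: [0.5124, -0.2615, 0.1138]
eef_rot: [[-0.993, 0.115, 0.013], [0.115, 0.993, -0.004], [-0.013, -0.003, -1.0]]
force: [10.9, -1.9, -7.7]
width: -0.0
grip_force: 5.8
```

The lever is at its stop: 11 N with no further motion. I'll back off, rise clear and inspect.

```bash
python3 -m jog '[{"offset":[0.3,0,0],"twist":0},{"offset":[0.4,0,0],"twist":0},{"offset":[2,0,0],"twist":0},{"offset":[0.5,0,3],"twist":0},{"offset":[0,0,4],"twist":0}]'
python3 -m jog '[{"offset":[0,3,3],"twist":0},{"offset":[-2,4.5,0],"twist":0},{"offset":[-2,4.5,0],"twist":0},{"offset":[-2,4.5,0],"twist":0},{"offset":[-2,4.5,0],"twist":0}]'
python3 -m jog '[{"offset":[0,2,0],"twist":0},{"offset":[0,0,0],"twist":0},{"offset":[0,0,0],"twist":0},{"offset":[0,0,0],"twist":0}]'
python3 -c "
from h import *
for c,cc in {'scene':(192,238),'top':(369,225)}.items():
    im,d=robot.read_camera(c);cv2.imwrite(f'pics/{c}9.png',im);hsv=cv2.cvtColor(im,cv2.COLOR_BGR2HSV).astype(int)
    H,S=hsv[...,0],hsv[...,1];yy,xx=np.mgrid[:420,:560]
    b=((H<8)|(H>172))&(S>130)&(abs(xx-cc[0])<20)&(abs(yy-cc[1])<15)
    w=world(c,np.argwhere(b)[:,::-1],z=.124)[:,:2];print(len(w),w.mean(0) if len(w) else '')
"
```

```text
clock: 16.85
tool_pos: [0.535, -0.2599, 0.1799]
eef_rot: [[-0.993, 0.116, -0.01], [0.116, 0.993, 0.002], [0.011, 0.001, -1.0]]
force: [0.1, 0.5, 0.3]
width: -0.0001
grip_force: 0.0
clock: 17.35
tool_pos: [0.4549, -0.0507, 0.2118]
eef_rot: [[-0.993, 0.118, -0.004], [0.118, 0.993, -0.001], [0.004, -0.001, -1.0]]
force: [0.2, 1.6, -0.1]
width: -0.0001
grip_force: 0.0
clock: 17.75
tool_pos: [0.4575, -0.0338, 0.2125]
eef_rot: [[-0.993, 0.12, -0.001], [0.12, 0.993, -0.001], [0.001, -0.001, -1.0]]
force: [-0.4, -0.2, 0.4]
width: 0.0003
grip_force: 0.0
119 [ 0.49625438 -0.25827609]
101 [ 0.49370833 -0.25896643]
```

View pics/scene9.png

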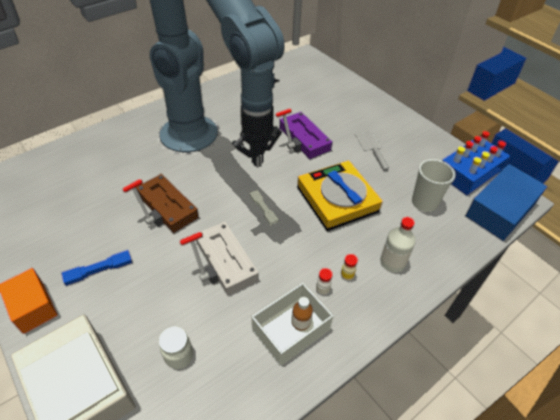

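The bar is on the pan (345,186). The lever handle (192,238) is within 0.1 mm of its starting position, and nothing else has moved.

```bash
python3 -c "
from bench import robot
print(robot.hand_in())"
```

```text
the job is handed in; nothing more can be done
None
```

The job is done and handed in at about 18 s: the blue bar lies flat on the balance pan, about 3 mm from its centre, the lever is back at its starting stop, and nothing else on the bench appears to have moved.

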